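# Stand the toppled orange hand lamp on its charging pad in the deep bin

### The arm

A 6-joint arm with a two-finger parallel gripper is mounted at the origin on the work surface. World frame = base frame: x ahead of the robot, y to its left, z up, the work surface at z = 0. Lengths are in m, angles in degrees, forces in N, time in s.
With the tool pointing down it reaches from about 0.325 to 1 m from the base axis. Payload 5.1 kg.
Tool frame: the origin (TCP) lies midway between the tips of the shut fingers; the grasp point (between the pads) lies 19 mm behind it; z points along the fingers, y is the line along which they close (so a half turn about z gives the same grasp; the last joint's range is limited). The gripper opens to 85 mm and grips with 20 to 120 N. Pads are 22 mm wide; open, the fingers measure 114 mm over their backs; the gripper's body (76 mm by 85 mm) begins 54 mm behind the grasp point. The pads swing forward as they close: fully open they stand 13 mm farther back than shut.
Start: joints at [66.543, 7.093, 94.555, -0, 78.352, -4.733], TCP at [0.209, 0.616, 0.231] pointing down, gripper open.
Joint ranges: [-149.61, 149.61], [-58.7, 133.49], [1.44, 155.28], [-77.14, 257.14], [18.33, 153.61], [-166.67, 166.67]. Speed limits (degrees/s): [147.25, 147.25, 180, 180, 180, 180].

### API

Orientations are given as [roll, pitch, yaw] about the fixed x, y, z axes, in that order (R = Rz(yaw) Ry(pitch) Rx(roll)).
In Python, from station import readout, imaging, close_job, models gives the robot as it stands.
- The arm moves only by the shell command python3 -m inch 'ROWS' [FORCE]. ROWS is JSON, a list of rows, each an object of numbers: "dx", "dy", "dz": the shift along the tool's x, y, z in units of 0.02 m (1.0 is 0.02 m); "ax", "ay", "az": the turn, a rotation vector about the tool's x, y, z in units of 0.08 rad (1.0 is 0.08 rad); "gripper": the opening, from 0 (shut) to 1 (fully open). In form: [{"dx": .., "dy": .., "dz": .., "ax": .., "ay": .., "az": .., "gripper": ..}, ...]. A call has 1 to 10 rows; each row shifts and turns the commanded pose from where the row before left it, along the tool's axes as they then stand; what a row does not reach is not made up. A row lasts 1/8 s, in which the tool goes at most 62.5 mm and 10.7 degrees, less where a joint would pass 70% of its speed; a pose out of reach is approached as far as the arm can. A call with a number of a shift or a turn outside -1 to 1 is refused whole. A call with a gripper value outside its range is refused whole. The fingers move at their own pace and stop on an object; FORCE is the grip in N (left out, the last holds). Time passes only in rows, so rows that do not move let the fingers close. It gives the time, the measured TCP pose, the force, the opening and the grip force at its end, in the units of the state.
- readout.get_obs(): the state, without advancing time (a new reading comes with each control period).
- imaging.snapshot(name): name is "scene" or "side" or "wrist"; returns a dict with "color" (480x640x3 uint8, red, green, blue), "camera_matrix" (3x3 intrinsics, pixels), "dist" ([k1, k2, p1, p2, k3] as OpenCV has them; the pictures are not rectified), "T" (4x4, takes a point from camera to world coordinates). Camera axes: x right, y down, z forward; pixel columns grow to the right and rows downward; lengths in m; the calibration is good to about 2 mm. A picture is of the moment at which its call begins. There is no depth.
- close_job(): hands the job in; it is judged then, once.
Trained networks look in the newest picture that a camera, given by its name, has taken for a name from the list of things; names that differ only in an ending like _2 or _b are one class to them, and where a whole thing is asked for, a point or a joint stands for the part that bears it (a point fixed in the world has none). Each returns a list of dicts, best first, with "score" (0 to 1); they miss things now and then, are a little off and sometimes report something else, mostly with a low value. They report only what shows in the picture. A call takes as long as a camera call. They do not tell look-alikes from the thing itself.
- models.regions_of(query, camera): "region" (480x640 bool, what is visible of it) and "centre" ([column, row] in pixels, amid what is visible of it).
- models.place_of(query, camera): "centre" ([column, row] in pixels: a listed point, or the origin of a listed thing).
The state is a dict: "time_s": time; "joint_pos": joint angles; "qvel": joint speeds; "tau": joint torques, N m; "position": TCP position; "tcp_rot": TCP orientation; "ft_force": force on the tool from outside, world axes, zero at the start; "wrist_torque": the same for the moment, N m; "gripper_width": finger opening in m; "gripper_force": force on a finger pad.
Only numpy, scipy, OpenCV 4.12 (cv2) and the standard library are available. Lean on these libraries where they do the work, as an engineer would, in place of code of your own. Each camera call takes 0.05 s, during which the arm holds its last target. There are 200 camera calls.

### The job

In the emergency radio room two hand lamps have toppled in their deep grey bins. Tip the orange one upright inside its bin, keeping its foot down in the bin all the while, and leave it standing on its foot in the middle of the green charging pad on the bin's floor. Leave the blue lamp in the other bin as it is.

Things in the scene. Friction and masses are not known exactly. Their poses are not given: they have to be found in the camera images.
- orange_lamp_mid (a point): Orange hand lamp, 230 mm long, 0.3 kg: round stem 32 mm in diameter, black hexagonal foot (52 mm across flats, 35 mm high). Point on its axis, 115 mm from either end; z runs along the stem from foot to top. It starts leaning some 40 degrees from vertical: foot on the bin floor against one wall, top end against the opposite wall just below the rim, about half-way between the side walls.
- bin_a_pad (a point): Centre of the green charging pad (flush, 90 mm in diameter, black edge to 100 mm) mid-floor in the orange lamp's bin. Bin: grey, fixed, open-topped, inside 180 x 180 mm, 190 mm deep, walls 5 mm plus an 8 mm lip outside, rim 195 mm and this point 5 mm above the table. z up, x and y square to the walls; the lamp leans towards +x. An identical bin holds the blue lamp.
- blue_lamp_mid (a point): Blue hand lamp, 230 mm long, 0.3 kg: round stem 32 mm in diameter, black hexagonal foot (52 mm across flats, 35 mm high). Point on its axis, 115 mm from either end; z runs along the stem from foot to top. Same as the orange lamp but for its colour; it leans in the other bin and is to be left alone.
Not all that is in view belongs to the job. Leave any purple or red look-alike of the part that bears orange_lamp_mid alone.

How it is judged:
By the outcome, as a careful person would: the job done as asked, in the order asked, and still so for the second after the job is handed in, with the robot touching nothing.
It also fails if it takes over 32 s, if anything falls off the work surface, if the arm or the gripper's body presses on something with over 40 N, if the wrist force passes 120 N, or if a joint passes its speed limit or range.

## Working session

There is one attempt and no reset: what is moved stays moved. The work goes in short steps, Python scripts to look and compute and a shell command to move; the robot and the scene stay as the last step left them, time stands still between calls to the robot, and variables do not carry over. Pictures are saved under pics/ and viewed, at most 10 in all, crops included, and the job is handed in when it is done.

```bash
mkdir -p pics; ls
python3 - <<'E'
from station import readout, imaging, models
import cv2,numpy as np
o=readout.get_obs();print(o)
ims=[]
for c in ("scene","side"):
    s=imaging.snapshot(c);print(c,s["camera_matrix"].tolist(),s["dist"],np.round(s["T"],4).tolist())
    for q in("orange_lamp_mid","bin_a_pad","blue_lamp_mid"):
        print(q,[(r["score"],np.round(r["centre"],1)) for r in models.place_of(q,c)])
    cv2.imwrite(f"pics/{c}0.png",s["color"][:,:,::-1])
E
```

```text
pics
{'time_s': 0.0, 'joint_pos': array([ 6.65423802e+01,  7.13466259e+00,  9.46342494e+01,  2.07388861e-05,
        7.83530051e+01, -4.73394998e+00]), 'qvel': array([-0.07378284, -0.08269736,  0.09850392, -0.08711262, -0.01123348,
       -0.07958322]), 'tau': array([ 5.49832057e-04, -4.23582888e+01, -3.65466285e+01,  4.71251633e-05,
        6.39064107e-03, -2.07585586e-06]), 'position': array([0.20844751, 0.61501752, 0.23003813]), 'tcp_rot': array([-1.79878500e+02, -1.00819302e-02,  1.61276315e+02]), 'ft_force': array([-0.28947584,  0.14804495,  0.61699051]), 'wrist_torque': array([-0.03658594,  0.03335217, -0.00381523]), 'gripper_force': 0.0, 'gripper_width': 0.08540428687214306}
scene [[550.1394455101691, 0.0, 309.85754042166616], [0.0, 550.1394455101691, 239.73896140348555], [0.0, 0.0, 1.0]] [0.00636582 0.         0.         0.         0.        ] [[-0.2469, 0.6424, -0.7255, 1.0256], [0.9688, 0.1809, -0.1695, 0.1504], [0.0224, -0.7447, -0.667, 0.6603], [0.0, 0.0, 0.0, 1.0]]
orange_lamp_mid [(0.98, array([136.1, 242.4])), (0.91, array([434.2, 248.3]))]
bin_a_pad []
blue_lamp_mid [(0.9, array([421.1, 351.8]))]
side [[624.813976774186, 0.0, 312.502888749405], [0.0, 624.813976774186, 244.0293131039145], [0.0, 0.0, 1.0]] [-0.02794099  0.          0.          0.          0.        ] [[0.9475, -0.2543, 0.1938, 0.1784], [-0.3196, -0.7371, 0.5954, -0.6814], [-0.0086, -0.6261, -0.7797, 0.9729], [0.0, 0.0, 0.0, 1.0]]
orange_lamp_mid [(0.84, array([415.4, 325.1])), (0.68, array([255.3, 422.7])), (0.56, array([234. , 202.8]))]
bin_a_pad [(0.98, array([402.6, 349.4]))]
blue_lamp_mid [(0.81, array([368.9, 139.2]))]
```

View pics/scene0.png

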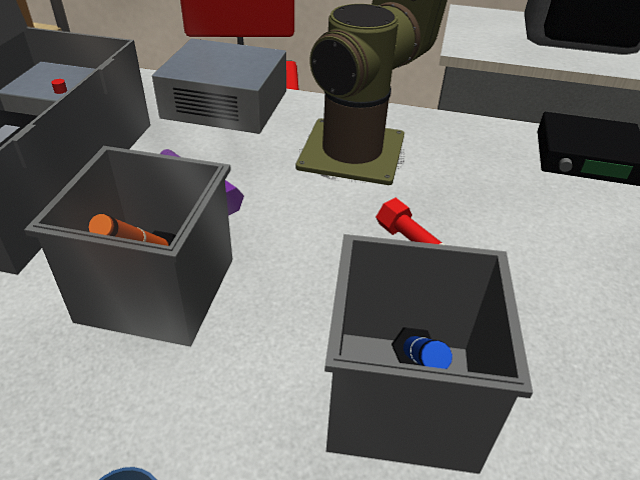

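View pics/side0.png

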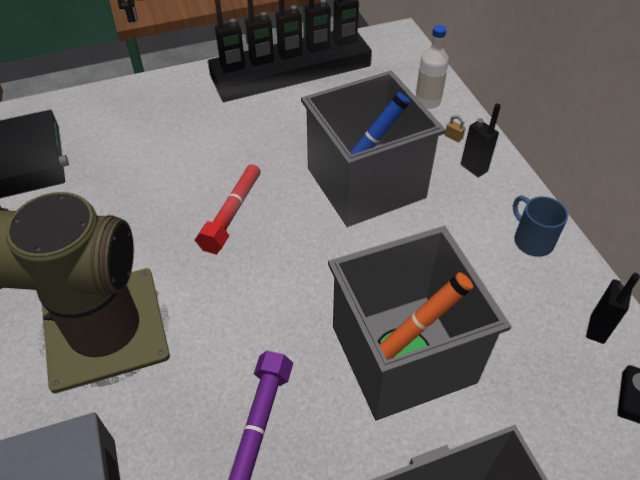

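The side view shows the orange lamp: top at about (463,281), mid (415,325), pad (402,349). Its bin's rim corners are near (330,263), (445,232), (508,324) and (380,357). In the scene view the lamp top is at about (102,225) and the rim corners near (27,228), (107,148), (230,166) and (175,252). The blue lamp is in the other bin, and the purple and red lamps are look-alikes.

```bash
cat > h.py <<'E'
import numpy as np,cv2
from scipy.optimize import least_squares
def ray(s,px):
    p=cv2.undistortPoints(np.array([[px]],float),s["camera_matrix"],s["dist"])[0,0]
    return s["T"][:3,3],s["T"][:3,:3]@np.array([p[0],p[1],1.])
def atz(s,px,z):
    o,d=ray(s,px);return o+d*(z-o[2])/d[2]
def proj(s,P):
    T=np.linalg.inv(s["T"]);return cv2.projectPoints(np.atleast_2d(P).astype(float),cv2.Rodrigues(T[:3,:3])[0],T[:3,3],s["camera_matrix"],s["dist"])[0][:,0]
def tri(prs):
    A=np.zeros((3,3));b=np.zeros(3)
    for s,px in prs:
        o,d=ray(s,px);d=d/np.linalg.norm(d);M=np.eye(3)-np.outer(d,d);A+=M;b+=M@o
    return np.linalg.solve(A,b)
E
python3 - <<'E'
from h import *
from station import imaging
S=imaging.snapshot("scene");D=imaging.snapshot("side")
# rim corners, order: matching going round
cs=[(330,263),(445,232),(508,324),(380,357)]; sc=[(230,166),(175,252),(27,228),(107,148)]
for c in cs: print("side",np.round(atz(D,c,.195),3))
for c in sc: print("scene",np.round(atz(S,c,.195),3))
P=[atz(D,c,.195)[:2] for c in cs]+[atz(S,c,.195)[:2] for c in sc];print("centres",np.mean(P[:4],0),np.mean(P[4:],0))
print("pad",atz(D,(402.6,349.4),.005))
m=tri([(D,(415.4,325.1)),(S,(136.1,242.4))]);t=tri([(D,(463,281)),(S,(102,225))])
print("mid",m,"top",t,"len",np.linalg.norm(t-m),(t-m)/np.linalg.norm(t-m))
print(proj(D,[m,t]),proj(S,[m,t]))
a=imaging.snapshot("side")["color"][220:370,320:520];b=imaging.snapshot("scene")["color"][130:350,20:240]
a=cv2.resize(a,(587,440));b=cv2.resize(b,None,fx=1,fy=1)
cv2.imwrite("pics/crop.png",cv2.hconcat([a,cv2.resize(b,(213,440))])[:,:,::-1])
E
```

```text
side [ 0.385 -0.132  0.195]
side [ 0.583 -0.134  0.195]
side [ 0.592 -0.32   0.195]
side [ 0.396 -0.309  0.195]
scene [ 0.393 -0.122  0.195]
scene [ 0.586 -0.122  0.195]
scene [ 0.595 -0.321  0.195]
scene [ 0.4   -0.319  0.195]
centres [ 0.48898513 -0.2239255 ] [ 0.49347078 -0.22103164]
pad [ 0.49237829 -0.21768979  0.005     ]
mid [ 0.49795134 -0.23497523  0.1076393 ] top [ 0.56515244 -0.23167318  0.19612948] len 0.11116386285348732 [0.60452291 0.02970437 0.79603373]
[[416.80817633 325.8358698 ]
 [463.37754533 281.17134587]] [[137.72703674 241.72657028]
 [102.47553749 224.82846629]]
```

```bash
python3 -m inch '[{"dz":-1,"az":-0.82},{"dz":-1,"az":-0.82},{"dz":-1,"az":-0.82},{"dz":-1,"az":-0.82},{"dz":-1,"az":-0.8},{"dz":-1,"dy":-1,"dx":-0.3}]'
python3 -m inch '[{"dy":-1,"dx":-0.35},{"dy":-1,"dx":-0.35},{"dy":-1,"dx":-0.35},{"dy":-1,"dx":-0.35},{"dy":-1,"dx":-0.35},{"dy":-1,"dx":-0.35},{"dy":-1,"dx":-0.35},{"dy":-1,"dx":-0.35},{"dy":-1,"dx":-0.35},{"dy":-1,"dx":-0.35}]'
```

```text
$[0]: bad value
$[0]: bad value
```

```bash
python3 -m inch '[{"dx":0,"dy":0,"dz":-1,"ax":0,"ay":0,"az":-0.82,"gripper":1},{"dx":0,"dy":0,"dz":-1,"ax":0,"ay":0,"az":-0.82,"gripper":1},{"dx":0,"dy":0,"dz":-1,"ax":0,"ay":0,"az":-0.82,"gripper":1},{"dx":0,"dy":0,"dz":-1,"ax":0,"ay":0,"az":-0.82,"gripper":1},{"dx":0,"dy":0,"dz":-1,"ax":0,"ay":0,"az":-0.8,"gripper":1},{"dx":-0.3,"dy":-1,"dz":-1,"ax":0,"ay":0,"az":0,"gripper":1}]'
```

```text
time_s: 1.35
position: [0.2144, 0.5959, 0.3517]
tcp_rot: [-180.0, -0.0, -179.9]
ft_force: [0.1, -0.6, -0.2]
gripper_width: 0.0853
gripper_force: 0.0
```

```bash
python3 -m inch '[{"dx":-0.35,"dy":-1,"dz":0,"ax":0,"ay":0,"az":0,"gripper":1},{"dx":-0.35,"dy":-1,"dz":0,"ax":0,"ay":0,"az":0,"gripper":1},{"dx":-0.35,"dy":-1,"dz":0,"ax":0,"ay":0,"az":0,"gripper":1},{"dx":-0.35,"dy":-1,"dz":0,"ax":0,"ay":0,"az":0,"gripper":1},{"dx":-0.35,"dy":-1,"dz":0,"ax":0,"ay":0,"az":0,"gripper":1},{"dx":-0.35,"dy":-1,"dz":0,"ax":0,"ay":0,"az":0,"gripper":1},{"dx":-0.35,"dy":-1,"dz":0,"ax":0,"ay":0,"az":0,"gripper":1},{"dx":-0.35,"dy":-1,"dz":0,"ax":0,"ay":0,"az":0,"gripper":1},{"dx":-0.35,"dy":-1,"dz":0,"ax":0,"ay":0,"az":0,"gripper":1},{"dx":-0.35,"dy":-1,"dz":0,"ax":0,"ay":0,"az":0,"gripper":1}]'
python3 -m inch '[{"dx":-0.35,"dy":-1,"dz":0,"ax":0,"ay":0,"az":0,"gripper":1},{"dx":-0.35,"dy":-1,"dz":0,"ax":0,"ay":0,"az":0,"gripper":1},{"dx":-0.35,"dy":-1,"dz":0,"ax":0,"ay":0,"az":0,"gripper":1},{"dx":-0.35,"dy":-1,"dz":0,"ax":0,"ay":0,"az":0,"gripper":1},{"dx":-0.35,"dy":-1,"dz":0,"ax":0,"ay":0,"az":0,"gripper":1},{"dx":-0.35,"dy":-1,"dz":0,"ax":0,"ay":0,"az":0,"gripper":1},{"dx":-0.35,"dy":-1,"dz":0,"ax":0,"ay":0,"az":0,"gripper":1},{"dx":-0.35,"dy":-1,"dz":0,"ax":0,"ay":0,"az":0,"gripper":1},{"dx":-0.35,"dy":-1,"dz":0,"ax":0,"ay":0,"az":0,"gripper":1},{"dx":-0.35,"dy":-1,"dz":0,"ax":0,"ay":0,"az":0,"gripper":1}]'
```

```text
time_s: 2.6
position: [0.285, 0.3942, 0.3513]
tcp_rot: [180.0, 0.0, 180.0]
ft_force: [0.8, 0.1, 0.3]
gripper_width: 0.0852
gripper_force: 0.0
time_s: 3.85
position: [0.3546, 0.1942, 0.3514]
tcp_rot: [180.0, 0.0, 180.0]
ft_force: [-0.2, 0.2, 0.2]
gripper_width: 0.0852
gripper_force: 0.0
```

```bash
python3 -m inch '[{"dx":-0.35,"dy":-1,"dz":0,"ax":0,"ay":0,"az":0,"gripper":1},{"dx":-0.35,"dy":-1,"dz":0,"ax":0,"ay":0,"az":0,"gripper":1},{"dx":-0.35,"dy":-1,"dz":0,"ax":0,"ay":0,"az":0,"gripper":1},{"dx":-0.35,"dy":-1,"dz":0,"ax":0,"ay":0,"az":0,"gripper":1},{"dx":-0.35,"dy":-1,"dz":0,"ax":0,"ay":0,"az":0,"gripper":1},{"dx":-0.35,"dy":-1,"dz":0,"ax":0,"ay":0,"az":0,"gripper":1},{"dx":-0.35,"dy":-1,"dz":0,"ax":0,"ay":0,"az":0,"gripper":1},{"dx":-0.35,"dy":-1,"dz":0,"ax":0,"ay":0,"az":0,"gripper":1},{"dx":-0.35,"dy":-1,"dz":0,"ax":0,"ay":0,"az":0,"gripper":1},{"dx":-0.35,"dy":-1,"dz":0,"ax":0,"ay":0,"az":0,"gripper":1}]'
python3 -m inch '[{"dx":-0.35,"dy":-1,"dz":0,"ax":0,"ay":0,"az":0,"gripper":1},{"dx":-0.35,"dy":-1,"dz":0,"ax":0,"ay":0,"az":0,"gripper":1},{"dx":-0.35,"dy":-1,"dz":0,"ax":0,"ay":0,"az":0,"gripper":1},{"dx":-0.35,"dy":-1,"dz":0,"ax":0,"ay":0,"az":0,"gripper":1},{"dx":-0.35,"dy":-1,"dz":0,"ax":0,"ay":0,"az":0,"gripper":1},{"dx":-0.35,"dy":-1,"dz":0,"ax":0,"ay":0,"az":0,"gripper":1},{"dx":-0.35,"dy":-1,"dz":0,"ax":0,"ay":0,"az":0,"gripper":1},{"dx":-0.35,"dy":-1,"dz":0,"ax":0,"ay":0,"az":0,"gripper":1},{"dx":-0.35,"dy":-1,"dz":0,"ax":0,"ay":0,"az":0,"gripper":1},{"dx":-0.35,"dy":-1,"dz":0,"ax":0,"ay":0,"az":0,"gripper":1}]'
python3 - <<'E'
from h import *
from station import imaging,models
W=imaging.snapshot("wrist");cv2.imwrite("pics/w1.png",W["color"][:,:,::-1])
np.save("w1.npy",{k:W[k] for k in W if k!="color"},allow_pickle=True)
print(np.round(W["T"],3).tolist())
for q in("orange_lamp_mid","bin_a_pad"):
    print(q,[(r["score"],np.round(r["centre"],1)) for r in models.place_of(q,"wrist")])
E
```

```text
time_s: 5.1
position: [0.4242, -0.0057, 0.3514]
tcp_rot: [180.0, 0.0, 180.0]
ft_force: [-0.9, -0.2, 0.0]
gripper_width: 0.0853
gripper_force: 0.0
time_s: 6.35
position: [0.4948, -0.2059, 0.3513]
tcp_rot: [180.0, -0.0, 180.0]
ft_force: [0.3, 0.5, 0.4]
gripper_width: 0.0854
gripper_force: 0.0
[[0.0, 0.96, 0.279, 0.424], [1.0, -0.0, 0.001, -0.205], [0.001, 0.279, -0.96, 0.494], [0.0, 0.0, 0.0, 1.0]]
orange_lamp_mid [(0.73, array([623.8,  45.9])), (0.57, array([296.6, 204.7]))]
bin_a_pad [(0.58, array([307. , 191.5]))]
```

View pics/w1.png

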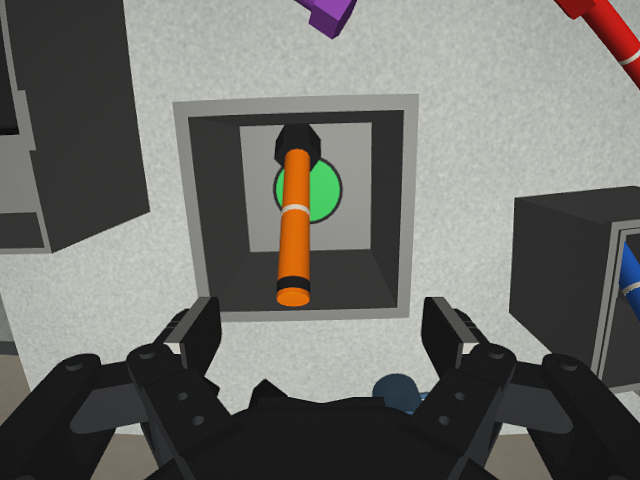

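The wrist view shows the pad at about (308,190), the lamp's top face at (293,297), its foot near (298,143) and its mid ring at (296,208). The rim's outer corners are (174,103), (418,94), (409,317) and (208,321).

Run:
```python
from h import *
from station import imaging
W=np.load("w1.npy",allow_pickle=True).item();S=imaging.snapshot("scene");D=imaging.snapshot("side")
h=.103;C=np.array([[-h,h],[h,h],[h,-h],[-h,-h]])
obs=[(D,[(330,263),(445,232),(508,324),(380,357)]),(S,[(230,166),(175,252),(27,228),(107,148)]),(W,[(418,94),(409,317),None,(174,103)])]
def f(p):
    c,s=np.cos(p[2]),np.sin(p[2]);Q=np.c_[C@np.array([[c,s],[-s,c]])+p[:2],[.195]*4];r=[]
    for cam,px in obs:
        pr=proj(cam,Q);r+=[pr[i]-px[i] for i in range(4) if px[i]]
    r+=[(proj(D,[p[0],p[1],.005])[0]-(402.6,349.4)),2*(proj(W,[p[0],p[1],.005])[0]-(308,190))]
    return np.ravel(r)
r=least_squares(f,[.49,-.22,0],loss="soft_l1");print("bin",r.x[:2],np.degrees(r.x[2]),np.round(r.fun,1))
print("pad W",atz(W,(308,190),.005))
ob=[(D,(415.4,325.1),(463,281)),(S,None,(102,225)),(W,(296,207.5),(293,297))]
def g(p):
    a=np.array([np.sin(p[3])*np.cos(p[4]),np.sin(p[3])*np.sin(p[4]),np.cos(p[3])]);r=[]
    for cam,m,t in ob:
        if m: r.append(proj(cam,p[:3])[0]-m)
        r.append(proj(cam,p[:3]+.115*a)[0]-t)
    return np.ravel(r)
r=least_squares(g,[.498,-.235,.107,.65,0]);p=r.x;a=np.array([np.sin(p[3])*np.cos(p[4]),np.sin(p[3])*np.sin(p[4]),np.cos(p[3])])
print("lamp mid",p[:3],"tilt,az",np.degrees(p[3:]),np.round(r.fun,1),"top",p[:3]+.115*a,"foot",p[:3]-.115*a)
```

```text
bin [ 0.49046237 -0.22309276] 1.323256313574562 [-2.2 -4.6  0.3 -8.4  3.6  1.1  1.1 12.9  1.7 -2.8  1.3  3.2 -2.3 -0.3
 -2.1 -4.1  3.6 -0.2  1.   2.6 -2.  -2.1  0.2  2.9  0.2  0.1]
pad W [ 0.49038991 -0.22325452  0.005     ]
lamp mid [ 0.49678306 -0.23301251  0.10469828] tilt,az [36.78383943  1.1941562 ] [ 0.   0.9  0.7 -0.2  0.2 -0.3  0.5 -0.1 -0.   0.1] top [ 0.56562984 -0.2315774   0.19680181] foot [ 0.42793628 -0.23444762  0.01259475]
```

```bash
python3 -m inch '[{"dx":-1,"dy":-0.26,"dz":0,"ax":0,"ay":0,"az":0,"gripper":1},{"dx":-1,"dy":-0.26,"dz":0,"ax":0,"ay":0,"az":0,"gripper":1},{"dx":-1,"dy":-0.26,"dz":0,"ax":0,"ay":0,"az":0,"gripper":1},{"dx":-1,"dy":-0.26,"dz":0,"ax":0,"ay":0,"az":0,"gripper":1},{"dx":-1,"dy":-0.26,"dz":0,"ax":0,"ay":0,"az":0,"gripper":1},{"dx":0,"dy":0,"dz":0,"ax":0,"ay":1,"az":0,"gripper":1},{"dx":0,"dy":0,"dz":0,"ax":0,"ay":1,"az":0,"gripper":1},{"dx":0,"dy":0,"dz":0,"ax":0,"ay":1,"az":0,"gripper":1},{"dx":0,"dy":0,"dz":0,"ax":0,"ay":1,"az":0,"gripper":1},{"dx":0,"dy":0,"dz":0,"ax":0,"ay":1,"az":0,"gripper":1}]'
python3 -m inch '[{"dx":0,"dy":0,"dz":0,"ax":0,"ay":1,"az":0,"gripper":1},{"dx":0,"dy":0,"dz":0,"ax":0,"ay":1,"az":0,"gripper":1},{"dx":-0.9,"dy":0,"dz":0.9,"ax":0,"ay":0,"az":0,"gripper":1},{"dx":-0.9,"dy":0,"dz":0.9,"ax":0,"ay":0,"az":0,"gripper":1},{"dx":-0.9,"dy":0,"dz":0.9,"ax":0,"ay":0,"az":0,"gripper":1},{"dx":0,"dy":0,"dz":0.9,"ax":0,"ay":0,"az":0,"gripper":1},{"dx":0,"dy":0,"dz":0,"ax":0,"ay":0,"az":0,"gripper":1}]'
python3 - <<'E'
from h import *
from station import imaging,models,readout
W=imaging.snapshot("wrist");cv2.imwrite("pics/w2.png",W["color"][:,:,::-1])
print(readout.get_obs()["position"])
pr=proj(W,[[.567,-.2315,.198],[.422,-.234,.0195]]);print(pr)
E
```

```text
time_s: 7.85
position: [0.5945, -0.2297, 0.3518]
tcp_rot: [-180.0, -23.0, -180.0]
ft_force: [0.3, 0.4, 0.0]
gripper_width: 0.0856
gripper_force: 0.0
time_s: 8.72
position: [0.6007, -0.2303, 0.2588]
tcp_rot: [179.9, -32.3, -180.0]
ft_force: [0.5, -0.3, 0.4]
gripper_width: 0.0855
gripper_force: 0.0
[ 0.60133791 -0.23048648  0.26037776]
[[317.73375033 260.5650021 ]
 [316.85125943 180.5028109 ]]
```

View pics/w2.png

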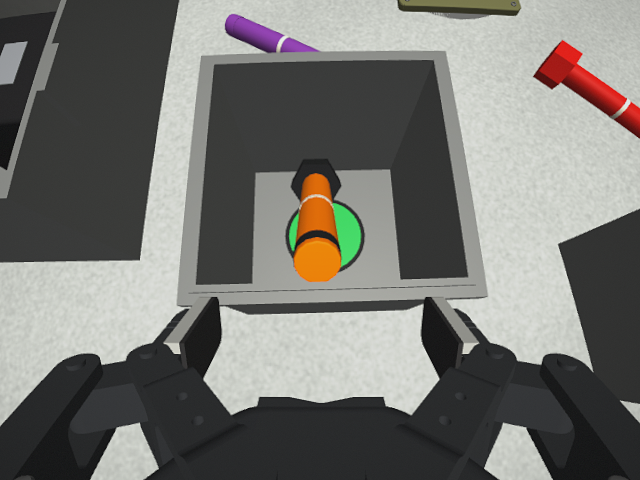

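The lamp's top face is at (317,260), exactly where my estimate puts it, and it is centred between the fingers.

```bash
python3 -m inch '[{"dx":0,"dy":-0.08,"dz":1,"ax":0,"ay":0,"az":0,"gripper":1},{"dx":0,"dy":0,"dz":1,"ax":0,"ay":0,"az":0,"gripper":1},{"dx":0,"dy":0,"dz":1,"ax":0,"ay":0,"az":0,"gripper":1},{"dx":0,"dy":0,"dz":1,"ax":0,"ay":0,"az":0,"gripper":1},{"dx":0,"dy":0,"dz":1,"ax":0,"ay":0,"az":0,"gripper":1},{"dx":0,"dy":0,"dz":0.9,"ax":0,"ay":0,"az":0,"gripper":1},{"dx":0,"dy":0,"dz":0,"ax":0,"ay":0,"az":0,"gripper":1}]'
python3 -m inch '[{"dx":0,"dy":0,"dz":0,"ax":0,"ay":0,"az":0,"gripper":0},{"dx":0,"dy":0,"dz":0,"ax":0,"ay":0,"az":0,"gripper":0},{"dx":0,"dy":0,"dz":0,"ax":0,"ay":0,"az":0,"gripper":0},{"dx":0,"dy":0,"dz":0,"ax":0,"ay":0,"az":0,"gripper":0},{"dx":0,"dy":0,"dz":0,"ax":0,"ay":0,"az":0,"gripper":0},{"dx":0,"dy":0,"dz":0,"ax":0,"ay":0,"az":0,"gripper":0}]' 80
```

```text
time_s: 9.65
position: [0.5383, -0.232, 0.1608]
tcp_rot: [179.9, -32.2, 180.0]
ft_force: [0.9, -0.2, -0.5]
gripper_width: 0.0854
gripper_force: 0.0
time_s: 10.4
position: [0.5398, -0.2326, 0.1625]
tcp_rot: [-179.9, -32.0, 179.9]
ft_force: [3.1, -1.9, 4.0]
gripper_width: 0.0304
gripper_force: 78.8
```

Run:
```python
import numpy as np
N=10; u=4.584; a0=39.2; t0=32.1; T=np.array([.539,.1605]); L=.185
tilt=t0; prev=T
for k in range(1,N+1):
    a=np.radians(a0*(1-k/N)); f=np.array([.422+.068*k/N,.012+.03*np.sin(a)])
    P=f+L*np.array([np.sin(a),np.cos(a)]); d=P-prev; t=np.radians(tilt)
    x=np.array([-np.cos(t),np.sin(t)]);z=np.array([-np.sin(t),-np.cos(t)])
    print(k,np.round(P,4),"dx %.2f dz %.2f ay %.3f"%(d@x/.02,d@z/.02,-a0/N/u)); prev=P; tilt-=a0/N
```

```text
1 [0.5357 0.1803] dx 0.67 dz -0.75 ay -0.855
2 [0.5319 0.1856] dx 0.29 dz -0.14 ay -0.855
3 [0.5277 0.19  ] dx 0.28 dz -0.11 ay -0.855
4 [0.523  0.1936] dx 0.28 dz -0.09 ay -0.855
5 [0.5181 0.1963] dx 0.28 dz -0.06 ay -0.855
6 [0.5128 0.1982] dx 0.28 dz -0.03 ay -0.855
7 [0.5073 0.1992] dx 0.28 dz -0.01 ay -0.855
8 [0.5016 0.1994] dx 0.28 dz 0.02 ay -0.855
9 [0.4958 0.1986] dx 0.29 dz 0.04 ay -0.855
10 [0.49  0.197] dx 0.30 dz 0.06 ay -0.855
```

```bash
python3 -m inch '[{"dx":0.2,"dy":0,"dz":-0.4,"ax":0,"ay":0,"az":0,"gripper":0},{"dx":0.47,"dy":0,"dz":-0.35,"ax":0,"ay":-0.85,"az":0,"gripper":0},{"dx":0.29,"dy":0.06,"dz":-0.14,"ax":0,"ay":-0.85,"az":0,"gripper":0},{"dx":0.28,"dy":0.06,"dz":-0.11,"ax":0,"ay":-0.85,"az":0,"gripper":0},{"dx":0.28,"dy":0.06,"dz":-0.09,"ax":0,"ay":-0.85,"az":0,"gripper":0}]'
python3 -m inch '[{"dx":0.28,"dy":0.06,"dz":-0.06,"ax":0,"ay":-0.85,"az":0,"gripper":0},{"dx":0.28,"dy":0.06,"dz":-0.03,"ax":0,"ay":-0.85,"az":0,"gripper":0},{"dx":0.28,"dy":0.06,"dz":-0.01,"ax":0,"ay":-0.85,"az":0,"gripper":0},{"dx":0.28,"dy":0.06,"dz":0.02,"ax":0,"ay":-0.85,"az":0,"gripper":0},{"dx":0.29,"dy":0.06,"dz":0.04,"ax":0,"ay":-0.85,"az":0,"gripper":0},{"dx":0.3,"dy":0.07,"dz":0.06,"ax":0,"ay":-0.85,"az":0,"gripper":0},{"dx":0,"dy":0,"dz":0,"ax":0,"ay":0,"az":0,"gripper":0}]'
python3 - <<'E'
from h import *
from station import imaging,models,readout
o=readout.get_obs();print(o["position"],o["ft_force"])
a=imaging.snapshot("side");b=imaging.snapshot("scene")
for n,c in(("side",a),("scene",b)):print(n,[(r["score"],np.round(r["centre"],1)) for r in models.place_of("orange_lamp_mid",n)],proj(c,[[.49,-.223,.12],[.49,-.223,.005],[.49,-.223,.235]]).round(1).tolist())
cv2.imwrite("pics/up.png",cv2.hconcat([cv2.resize(a["color"][190:390,310:530],(440,400)),cv2.resize(b["color"][120:300,10:190],(360,360))[:400].copy() if 0 else cv2.resize(b["color"][110:310,10:190],(360,400))])[:,:,::-1])
E
```

```text
time_s: 11.02
position: [0.5222, -0.2276, 0.1933]
tcp_rot: [179.9, -16.5, -180.0]
ft_force: [0.5, -0.4, -4.0]
gripper_width: 0.0307
gripper_force: 79.1
time_s: 11.9
position: [0.4875, -0.22, 0.196]
tcp_rot: [179.8, 6.6, 179.9]
ft_force: [0.1, -0.1, -4.6]
gripper_width: 0.0304
gripper_force: 79.1
[ 0.48751496 -0.2200281   0.19596493] [ 0.12822474 -0.06005011 -4.60450155]
side [(0.8, array([228.9, 203.6])), (0.72, array([256.5, 426. ])), (0.67, array([408.7, 312. ])), (0.32, array([404.6, 352.2]))] [[410.1, 317.1], [402.6, 352.3], [419.0, 274.8]]
scene [(0.98, array([145.5, 227.5])), (0.64, array([433.2, 248.7]))] [[146.2, 233.5], [158.7, 287.1], [131.0, 168.8]]
```

View pics/up.png

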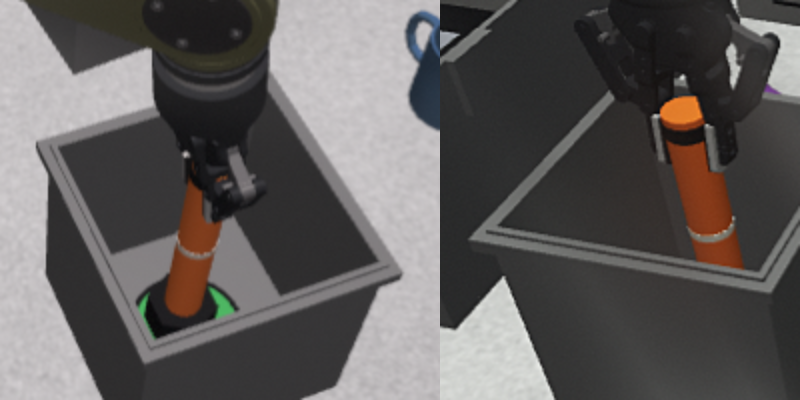

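The lamp is held near upright over the pad. The side mid ring is at about (408,312), the scene mid at (145.5,227) and the scene top face at (132,163). The foot in the side view is at about (401,346).

Run:
```python
from h import *
from station import imaging,models,readout
a=imaging.snapshot("side");b=imaging.snapshot("scene")
m=tri([(a,(408.3,312.3)),(b,(145.5,227))]);print("mid",m,proj(a,m),proj(b,m))
t=atz(b,(131.7,163.3),m[2]+.115);print("top",t, "tilt xy deg",np.degrees((t-m)[:2]/.115))
# stem edge directions in both views -> axis
axs=[]
for n,c,roi in(("side",a,(270,345)),("scene",b,(168,238))):
    h=cv2.cvtColor(c["color"],cv2.COLOR_RGB2HSV);M=(h[...,0]>5)&(h[...,0]<16)&(h[...,1]>190)&(h[...,2]>80)
    M[:roi[0]]=0;M[roi[1]:]=0;M[:,:20 if n=="scene" else 380]=0;M[:,200 if n=="scene" else 450:]=0
    ys,xs=np.nonzero(M);C=[(xs[ys==y].mean(),y,np.ptp(xs[ys==y])+1) for y in np.unique(ys)];C=np.array(C)
    print(n,np.round(C[::6],1).tolist())
    p=np.polyfit(C[:,1],C[:,0],1);print(p)
    q=[(np.polyval(p,y),y) for y in (C[0,1],C[-1,1])]
    o,d0=ray(c,q[0]);_,d1=ray(c,q[1]);nn=np.cross(d0,d1);axs.append(nn/np.linalg.norm(nn))
ax=np.cross(*axs);ax/=ax[2];print("axis tilt deg x,y",np.degrees(ax[:2]))
```

```text
mid [ 0.48758761 -0.22146838  0.1317946 ] [[409.13535397 312.75805686]] [[146.46748014 226.58799096]]
top [ 0.49325813 -0.21772903  0.2467946 ] tilt xy deg [2.82519137 1.86303378]
side [[406.5, 280.0, 2.0], [408.5, 286.0, 8.0], [408.0, 292.0, 9.0], [408.0, 298.0, 11.0], [411.0, 304.0, 19.0], [410.5, 310.0, 18.0], [400.0, 316.0, 3.0], [407.0, 322.0, 19.0], [405.5, 328.0, 18.0], [404.0, 334.0, 19.0], [403.5, 340.0, 18.0]]
[-8.47535319e-02  4.33491524e+02]
scene [[129.0, 168.0, 21.0], [129.0, 174.0, 9.0], [132.5, 186.0, 18.0], [133.5, 192.0, 18.0], [138.5, 198.0, 24.0], [140.0, 204.0, 23.0], [141.0, 210.0, 23.0], [142.5, 216.0, 22.0], [143.0, 222.0, 19.0], [155.0, 228.0, 3.0], [146.5, 234.0, 22.0]]
[ 0.322102   73.33739161]
axis tilt deg x,y [-11.08990446 -13.11106484]
```

```bash
python3 -m inch '[{"dx":-0.1,"dy":-0.1,"dz":0.1,"ax":0,"ay":0,"az":0,"gripper":0},{"dx":0.01,"dy":0,"dz":0.1,"ax":0,"ay":0,"az":0,"gripper":0},{"dx":0,"dy":0,"dz":0,"ax":0,"ay":0,"az":0,"gripper":0}]'
python3 -m inch '[{"dx":0.01,"dy":0,"dz":0.1,"ax":0,"ay":0,"az":0,"gripper":0},{"dx":0,"dy":0,"dz":0,"ax":0,"ay":0,"az":0,"gripper":0}]'
```

```text
time_s: 12.58
position: [0.4921, -0.223, 0.1938]
tcp_rot: [180.0, 6.8, 180.0]
ft_force: [-0.8, -0.1, -3.7]
gripper_width: 0.0302
gripper_force: 79.2
time_s: 12.82
position: [0.4921, -0.223, 0.1921]
tcp_rot: [180.0, 6.9, 180.0]
ft_force: [-0.2, 0.1, -3.4]
gripper_width: 0.0303
gripper_force: 79.2
```

```bash
for i in 1; do :; done; python3 -m inch '[{"dx":0.05,"dy":0,"dz":0.1,"ax":0,"ay":0,"az":0,"gripper":0},{"dx":0,"dy":0,"dz":0,"ax":0,"ay":0,"az":0,"gripper":0}]'
python3 -m inch '[{"dx":0.02,"dy":0,"dz":0.1,"ax":0,"ay":0,"az":0,"gripper":0},{"dx":0,"dy":0,"dz":0,"ax":0,"ay":0,"az":0,"gripper":0}]'
python3 -m inch '[{"dx":0.02,"dy":0,"dz":0.1,"ax":0,"ay":0,"az":0,"gripper":0},{"dx":0,"dy":0,"dz":0,"ax":0,"ay":0,"az":0,"gripper":0}]'
```

```text
time_s: 13.08
position: [0.4915, -0.2232, 0.1903]
tcp_rot: [-180.0, 6.9, 180.0]
ft_force: [-0.9, -0.6, -3.7]
gripper_width: 0.0303
gripper_force: 79.4
time_s: 13.32
position: [0.4921, -0.2234, 0.1902]
tcp_rot: [-180.0, 7.0, 180.0]
ft_force: [-2.0, 1.2, 4.9]
gripper_width: 0.0305
gripper_force: 80.1
time_s: 13.58
position: [0.4927, -0.2237, 0.1901]
tcp_rot: [-179.9, 7.1, 180.0]
ft_force: [-4.0, 2.0, 12.4]
gripper_width: 0.0305
gripper_force: 80.7
```

Run:
```python
from h import *
from station import imaging,models
I={n:imaging.snapshot(n) for n in("side","scene","wrist")};v=[[.4904,-.223,z] for z in(.04,.09,.12,.19)]
for n in("side","scene"):
    print(n,[(r["score"],np.round(r["centre"],1)) for r in models.place_of("orange_lamp_mid",n)][:4],proj(I[n],v).round(1).tolist())
    h=cv2.cvtColor(I[n]["color"],cv2.COLOR_RGB2HSV);M=(h[...,0]>4)&(h[...,0]<17)&(h[...,1]>180)&(h[...,2]>60)
    x0,x1=(30,200) if n=="scene" else (380,450)
    for y in range(*((190,240,4) if n=="scene" else (300,350,4))):
        xs=np.nonzero(M[y,x0:x1])[0]+x0
        if len(xs)>15: print(y,xs[0],xs[-1],end="; ")
    print()
w=I["wrist"];print(proj(w,v).round(1).tolist(),proj(w,[.4904,-.223,.005]))
cv2.imwrite("pics/w3.png",w["color"][:,:,::-1])
```

```text
side [(0.71, array([414.1, 318.2])), (0.64, array([255.6, 422.5])), (0.61, array([229.9, 201.8]))] [[404.9, 342.2], [408.2, 326.8], [410.3, 317.0], [415.6, 292.3]]
308 403 421; 312 403 420; 324 400 417; 328 399 416; 332 398 416; 336 397 415; 340 396 414; 344 396 413; 
scene [(0.66, array([434.7, 248.1]))] [[155.0, 271.9], [149.5, 248.6], [146.0, 233.7], [137.2, 195.8]]
190 122 139; 194 123 140; 198 124 140; 202 125 148; 206 126 149; 210 128 150; 214 129 151; 218 130 152; 222 131 152; 226 132 152; 238 135 156; 
[[321.1, 202.2], [321.1, 222.4], [321.1, 238.6], [321.1, 298.5]] [[321.08301413 191.49691885]]
```

View pics/w3.png

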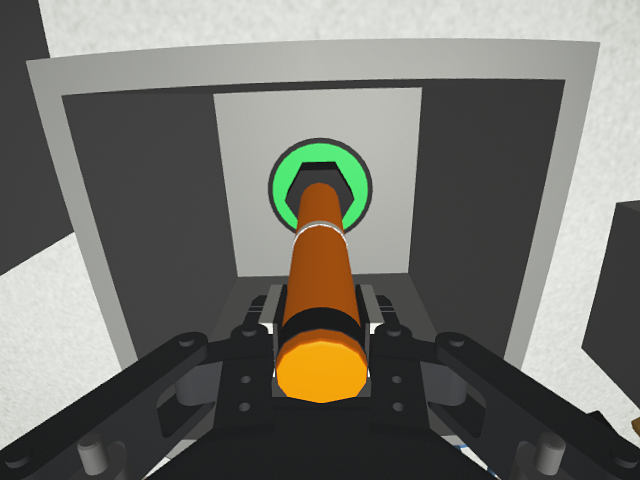

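The wrist view shows the foot (about 320,190) central on the green pad, which is centred at (320,190). The stem lines in both fixed cameras run parallel to vertical. I'll unload the press and release.

```bash
python3 -m inch '[{"dx":0,"dy":0,"dz":-0.1,"ax":0,"ay":0,"az":0,"gripper":0},{"dx":0,"dy":0,"dz":0,"ax":0,"ay":0,"az":0,"gripper":0},{"dx":0,"dy":0,"dz":0,"ax":0,"ay":0,"az":0,"gripper":0}]' 20
python3 -m inch '[{"dx":0,"dy":0,"dz":0,"ax":0,"ay":0,"az":0,"gripper":0.5},{"dx":0,"dy":0,"dz":0,"ax":0,"ay":0,"az":0,"gripper":0.6},{"dx":0,"dy":0,"dz":0,"ax":0,"ay":0,"az":0,"gripper":0.8},{"dx":0,"dy":0,"dz":0,"ax":0,"ay":0,"az":0,"gripper":1},{"dx":0,"dy":0,"dz":0,"ax":0,"ay":0,"az":0,"gripper":1}]'
```

```text
time_s: 14.2
position: [0.4919, -0.2235, 0.1901]
tcp_rot: [-179.9, 7.0, 180.0]
ft_force: [-2.0, 1.2, 8.5]
gripper_width: 0.0305
gripper_force: 79.6
time_s: 14.82
position: [0.491, -0.2231, 0.188]
tcp_rot: [180.0, 6.9, 180.0]
ft_force: [-0.1, 0.3, -1.1]
gripper_width: 0.0853
gripper_force: 0.0
```

```bash
python3 -m inch '[{"dx":0,"dy":0,"dz":-0.5,"ax":0,"ay":0,"az":0,"gripper":1},{"dx":0,"dy":0,"dz":-0.8,"ax":0,"ay":0,"az":0,"gripper":1},{"dx":0,"dy":0,"dz":-1,"ax":0,"ay":0,"az":0,"gripper":1},{"dx":0,"dy":0,"dz":-1,"ax":0,"ay":0,"az":0,"gripper":1},{"dx":0,"dy":0,"dz":-1,"ax":0,"ay":0,"az":0,"gripper":1},{"dx":0,"dy":0,"dz":-1,"ax":0,"ay":0,"az":0,"gripper":1},{"dx":0,"dy":0,"dz":-1,"ax":0,"ay":0,"az":0,"gripper":1},{"dx":0,"dy":0,"dz":-1,"ax":0,"ay":0,"az":0,"gripper":1}]'
python3 - <<'E'
from h import *
from station import imaging
w=imaging.snapshot("wrist");a=imaging.snapshot("side")
print(proj(w,[[.4904,-.223,z] for z in(.005,.12,.235)]).round(),proj(a,[[.4904,-.223,z] for z in(.005,.12,.235)]).round())
cv2.imwrite("pics/fin.png",cv2.hconcat([cv2.resize(w["color"],(440,330)),cv2.resize(a["color"][190:390,310:530],(360,330))])[:,:,::-1])
E
```

```text
time_s: 15.82
position: [0.4733, -0.2231, 0.3344]
tcp_rot: [-180.0, 6.9, 180.0]
ft_force: [0.7, 0.2, 0.3]
gripper_width: 0.0858
gripper_force: 0.0
[[320. 178.]
 [320. 203.]
 [320. 248.]] [[403. 352.]
 [410. 317.]
 [419. 275.]]
```

View pics/fin.png

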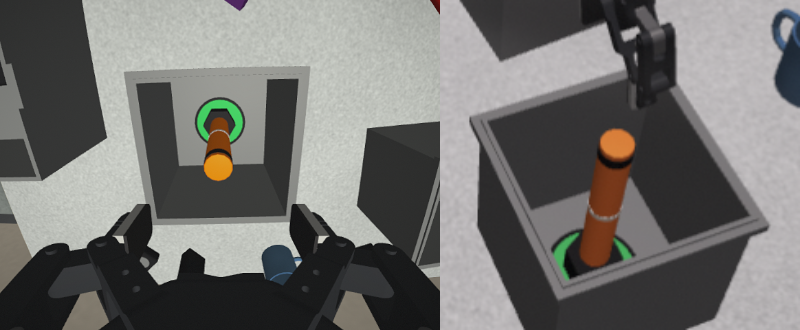

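The lamp stands upright on the pad: in the wrist crop the top is at (218,167), against a predicted (220,170), and the foot is centred in the green ring at about (219,122). The gripper is clear.

```bash
python3 -c "
from station import close_job
print(close_job())"
```

```text
the job is handed in; nothing more can be done
None
```

The orange lamp stands upright on its foot in the middle of the green pad (within about 3 mm in the last pictures), the blue lamp was not touched, and the job was handed in at about 16 s; the foot was lifted about 1 cm off the bin floor during the tip but stayed deep in the bin.

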